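Set out a finished splint case for its record photograph

TASK

Set this splint case out for its record photo on the black board, seen from the robot: the bite record flat on the cross in the middle, the upper cast behind it and the lower cast in front of it, both teeth up on the centre line with their heels towards the bite record, square to the board and about 2 cm of clear board away from it. Seat the splint fully down on the teeth of the lower cast, and lay the scale bar flat on the board to the left of the lower cast, level with it and parallel to the centre line, about 4 cm clear of it. Leave the other patient's quadrant cast where it lies, and let go of everything.

Things in the scene. Friction and masses are not known exactly. Their poses are not given: they have to be found in the camera images.
- photo_board: Matt black photo board, 240 x 240 mm, 4 mm thick, fixed on the left or right half of the bench (the mat with the things lies on the other half), with thin grey centre lines along its x and y that cross in the middle. Origin: middle of its underside, top 4 mm higher. x points away from the robot within 0.25 rad, y to the left.
- upper_cast: Upper dental cast, buff stone, teeth up: palate closed, front edge runs to a point. 60 mm wide (y), 30 high; x from -26 mm (straight heel) to +34 (point). Side walls 60 mm apart, parallel from x=-26 to +4, 16 mm high. Origin: underside, on the midline, 26 mm in front of the heel; x to the front teeth. 130 g. Starts on the 3 mm mat, x away from the robot within 0.85 rad.
- lower_cast: Lower dental cast, same stone, teeth up: open horseshoe with empty tongue space, round front. 60 mm wide (y), 30 high; x from -24 mm (heels) to +30 (front). Side walls 60 mm apart, parallel from x=-24 to +3, 16 mm high; tooth row 48 mm wide. Origin: underside, on the midline, 24 mm in front of the heels; x to the front teeth. 100 g. Starts on the 3 mm mat, x towards the robot within 0.85 rad.
- splint: Thin milky horseshoe shell, open side down. 58 mm wide (y), sides parallel from x=-24 (open ends) to +3 mm, front at +31; 10 high: 4 mm roof to lie on the lower teeth, 6 mm skirt around them with 2.5 mm play. Origin: midline, at the skirt's lower edge; x to the front. Seated, its origin is 24 mm above the lower cast's, axes alike. 25 g. Starts on the 3 mm mat, x to the robot within 0.85 rad.
- bite_record: Bite record: solid D-shaped wafer of hard dull pink-brown wax with tooth prints. 50 mm wide (y), 10 thick; x from -20 mm (straight edge) to +20 (round front); sides parallel, 50 mm apart, from x=-20 to -5. Origin: middle of its underside. 30 g. May point either way at the end. Starts on the 3 mm mat, x away from the robot within 0.85 rad.
- scale_bar: Photo scale bar: aluminium bar with black graduation, 90 mm long (x), 16 wide (y), 8 thick. Origin: middle of its underside. 30 g. Either end may lead. Starts on the 3 mm mat, x away from the robot within 0.85 rad.
- quadrant_cast: Another patient's small straight cast of four back teeth, same stone, 42 mm long (x), 20 wide, 27 high, lying among the things on the mat. Origin: middle of its underside. Not part of this job.

How it is judged:
By the outcome, as a careful person would: the job done as asked, in the order asked, and still so for the second after the job is handed in, with the robot touching nothing.
It also fails if it takes over 128 s, if anything falls off the work surface, if the arm or the gripper's body presses on something with over 40 N, if the wrist force passes 120 N, or if a joint passes its speed limit or range.

ROBOT

A 6-joint arm with a two-finger parallel gripper is mounted at the origin on the work surface. World frame = base frame: x ahead of the robot, y to its left, z up, the work surface at z = 0. Lengths are in mm, angles in rad, forces in N, time in s.
With the tool pointing down it reaches from about 275 to 750 mm from the base axis. Payload 10.2 kg.
Tool frame: the origin (TCP) lies on the centre line of the jaws, within the pads' length; the fingertips stand 19 mm ahead of it and the grasp point (between the pads) is the TCP; z points along the fingers, y is the line along which they close (so a half turn about z gives the same grasp; the last joint's range is limited). The gripper opens to 85 mm and grips with 20 to 120 N. Pads are 22 mm wide; open, the fingers measure 114 mm over their backs; the gripper's body (76 mm by 85 mm) begins 54 mm behind the grasp point. The pads swing forward as they close: fully open they stand 13 mm farther back than shut.
Start: joints at [-1.325, 0.313, 1.498, -0, 1.331, -0.223], TCP at [237.192, -468.371, 250.294] pointing down, gripper open.
Joint ranges: [-2.94, 2.94], [-0.97, 2.17], [0.19, 2.56], [-1.23, 4.37], [0.02, 3.11], [-2.88, 2.88]. Speed limits (rad/s): [2.39, 2.39, 3.01, 3.14, 3.14, 3.14].

INTERFACE

Orientations are given as a unit quaternion [w, x, y, z].
In Python, from rig import sense, capture, finish_job, regions_of, mark_of gives the robot as it stands.
- The arm moves only by the tool jog_arm, never from a script. Its argument "series" is text: rows parted by semicolons, each of 7 numbers parted by spaces: the shift along the tool's x, y, z in units of 0.4 m (1.0 is 0.4 m), then the turn, a rotation vector about the tool's x, y, z in units of pi/2 rad (1.0 is pi/2 rad), then the opening, from -1 (shut) to 1 (fully open). A call has 1 to 20 rows; each row is the pose to reach, as a shift and turn from the pose commanded when the call began, along the tool's axes at that moment; what a row does not reach only later rows make up. A row lasts 1/8 s, in which the tool goes at most 62.5 mm and 10.7 degrees, less where a joint would pass 70% of its speed; a pose out of reach is approached as far as the arm can. A call with a number of a shift or a turn outside -1 to 1 is refused whole. A call with a gripper value outside its range is refused whole. The fingers move at their own pace and stop on an object; "grip_force" is the grip in N (left out, the last holds). Time passes only in rows, so rows that repeat a pose let the fingers close. It gives the time, the measured TCP pose, the force, the opening and the grip force at its end, in the units of the state.
- sense(): the state, without advancing time (a new reading comes with each control period).
- capture(name): name is "side" or "top" or "wrist"; returns a dict with "img" (420x560x3 uint8, red, green, blue), "intrinsics" (3x3 intrinsics, pixels), "dist_coeffs" ([k1, k2, p1, p2, k3] as OpenCV has them; the pictures are not rectified), "R" (3x3) and "t" (3): a world point X has camera coordinates R X + t. Camera axes: x right, y down, z forward; pixel columns grow to the right and rows downward; lengths in mm; the calibration is good to about 2 mm. A picture is of the moment at which its call begins. There is no depth.
- finish_job(): hands the job in; it is judged then, once.
Trained networks look in a picture, given as the dict that the camera call returned (one of the last four; its "shot" number tells which), for a name from the list of things; names that differ only in an ending like _2 or _b are one class to them, and where a whole thing is asked for, a point or a joint stands for the part that bears it (a point fixed in the world has none). Each returns a list of dicts, best first, with "confidence" (0 to 1); they miss things now and then, are a little off and sometimes report something else, mostly with a low value. They report only what shows in the picture. A call takes as long as a camera call.
- regions_of(label, picture): "region" (420x560 bool, what is visible of it) and "point" ([row, column] in pixels, amid what is visible of it).
- mark_of(label, picture): "point" ([row, column] in pixels: a listed point, or the origin of a listed thing).
The state is a dict: "time_s": time; "joints": joint angles; "dq": joint speeds; "tau": joint torques, N m; "eef_pos": TCP position; "ee_rot": TCP orientation; "force": force on the tool from outside, world axes, zero at the start; "wrist_torque": the same for the moment, N m; "grip_width": opening from 0.0 (shut) to 1.0 (fully open); "grip_force": force on a finger pad.
Only numpy, scipy, OpenCV 4.12 (cv2) and the standard library are available. Lean on these libraries where they do the work, as an engineer would, in place of code of your own. Each camera call takes 0.05 s, during which the arm holds its last target. There are 200 camera calls.

## Working session

There is one attempt and no reset: what is moved stays moved. The work goes in short steps, Python scripts to look and compute and a tool call to move; the robot and the scene stay as the last step left them, time stands still between calls to the robot, and variables do not carry over. Pictures are saved under pics/ and viewed, at most 14 in all, crops included, and the job is handed in when it is done.

Besides the shell and the picture viewer there is one more tool, called after "Emit:" by a JSON object that holds its "fn" and its "kwargs". jog_arm: Moves the arm, as the interface text tells. Shifts and turns lie within -1 to 1; 1 stands for 0.4 m of shift or pi/2 rad of turn. Its arguments: {"type":"object","properties":{"series":{"type":"string"},"grip_force":{"type":"number"}},"required":["series"]}

```bash
ls; mkdir -p pics; cat > h.py <<'E'
import numpy as np, cv2
from rig import *
N=['photo_board','upper_cast','lower_cast','splint','bite_record','scale_bar','quadrant_cast']
def save(c,n): cv2.imwrite('pics/'+n,c['img'][:,:,::-1])
def ray(c,p):
    u=cv2.undistortPoints(np.array([[[p[1],p[0]]]],float),np.array(c['intrinsics']),np.array(c['dist_coeffs']))[0,0]
    R=np.array(c['R']);t=np.array(c['t']);d=R.T@np.array([u[0],u[1],1]);return -R.T@t,d/np.linalg.norm(d)
def onz(c,p,z):
    o,d=ray(c,p);return o+d*(z-o[2])/d[2]
def tri(rs):
    A=sum(np.eye(3)-np.outer(d,d) for o,d in rs);b=sum((np.eye(3)-np.outer(d,d))@o for o,d in rs);return np.linalg.solve(A,b)
E
python3 - <<'E'
from h import *
print(sense())
for n in ['top','side']:
    c=capture(n);save(c,n+'0.png');R=np.array(c['R']);print(n,-R.T@np.array(c['t']),R[2],np.array(c['intrinsics'])[0])
    for l in N:
        for r in mark_of(l,c)[:2]: print(l,'mark',r['point'],round(r['confidence'],2),onz(c,r['point'],3).round(0))
        for r in regions_of(l,c)[:2]: print(l,'reg',r['point'],round(r['confidence'],2),r['region'].sum())
E
```

```text
pics
{'time_s': 0.0, 'joints': array([-1.32541996e+00,  3.13457423e-01,  1.49844678e+00,  1.01777652e-05,
        1.33097401e+00, -2.23393083e-01]), 'dq': array([-9.29145106e-04, -4.71912825e-04,  1.44343796e-03, -2.58353998e-04,
        1.07737190e-03, -1.49680983e-05]), 'tau': array([-3.48226768e-04, -4.12268865e+01, -2.59741598e+01, -1.73111512e-04,
        4.21758508e-03,  4.90697616e-06]), 'eef_pos': array([ 237.12645197, -468.13993166,  249.72760645]), 'ee_rot': array([-6.42793471e-04,  9.72657501e-01,  2.32243349e-01, -2.12287862e-06]), 'force': array([-0.831461  , -1.16905399,  0.05652166]), 'wrist_torque': array([ 0.05070506,  0.03167999, -0.02702715]), 'grip_force': 0.0, 'grip_width': 0.9996248559318983}
top [486.15906605   6.39026824 755.17816153] [ 0.0922513   0.01718223 -0.9955875 ] [385.20086455   0.         273.61175451]
photo_board mark [231.6, 181.8] 0.61 [521. 201.   3.]
photo_board mark [240.8, 449.6] 0.15 [ 494. -328.    3.]
photo_board reg [234.4, 183.5] 0.57 14529
upper_cast mark [243.5, 394.2] 0.56 [ 491. -216.    3.]
upper_cast reg [241.9, 396.1] 0.95 838
lowe
[... 608 characters left out ...]
hoto_board reg [283.1, 255.8] 0.75 11822
upper_cast mark [171.3, 325.6] 0.57 [ 505. -218.    3.]
upper_cast reg [167.5, 325.7] 0.93 382
lower_cast mark [149.6, 338.8] 0.57 [ 501. -337.    3.]
lower_cast mark [159.3, 285.9] 0.27 [ 620. -233.    3.]
lower_cast reg [146.7, 338.9] 0.87 339
splint mark [159.7, 286.8] 0.65 [ 617. -232.    3.]
splint reg [161.4, 290.0] 0.67 198
bite_record mark [187.5, 271.1] 0.76 [609. -98.   3.]
bite_record reg [187.5, 268.2] 0.74 253
bite_record reg [140.3, 301.7] 0.73 133
scale_bar mark [192.9, 318.1] 0.55 [ 495. -121.    3.]
scale_bar reg [190.7, 316.3] 0.6 242
quadrant_cast mark [142.3, 298.8] 0.46 [ 618. -332.    3.]
quadrant_cast reg [141.0, 301.3] 0.59 141
```

```bash
python3 - <<'E'
import cv2
a=cv2.imread('pics/top0.png');cv2.imwrite('pics/topc.png',cv2.resize(a[130:330,90:500],(800,390),interpolation=cv2.INTER_CUBIC))
E
```

```text
(no output)
```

View pics/topc.png

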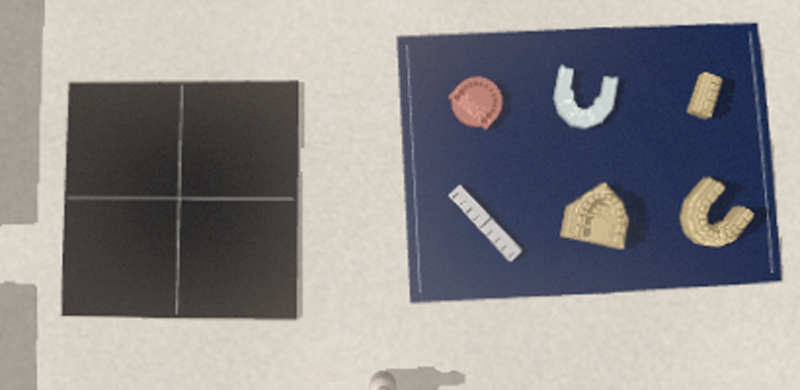

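```bash
cat >> h.py <<'E'
from scipy.spatial.transform import Rotation as Ro
def pose():
    s=sense();q=s['ee_rot'];return np.array(s['eef_pos']),Ro.from_quat([q[1],q[2],q[3],q[0]])
def down(yaw): return Ro.from_euler('z',yaw)*Ro.from_euler('x',np.pi)
def plan(*tg):
    "targets (x,y,z,yaw): prints shift/turn numbers from here"
    p,r=pose();print('at',p.round(1),'yaw',np.arctan2(*r.as_matrix()[[1,0],0]).round(3))
    for x,y,z,w in tg:
        d=r.inv().apply(np.array([x,y,z])-p)/400;t=(r.inv()*down(w)).as_rotvec()/(np.pi/2)
        print('%.4f %.4f %.4f %.4f %.4f %.4f'%(*d,*t))
E
python3 -c "
from h import *
plan((490,-220,330,0))"
```

```text
at [ 237.2 -468.4  250.3] yaw 0.469
0.8444 -0.2683 -0.1993 -0.0000 0.0000 0.2985
```

Emit:
{"fn": "jog_arm", "kwargs": {"series": "0.844 -0.268 -0.2 0 0 0.2985 1;0.844 -0.268 -0.2 0 0 0.2985 1;0.844 -0.268 -0.2 0 0 0.2985 1;0.844 -0.268 -0.2 0 0 0.2985 1;0.844 -0.268 -0.2 0 0 0.2985 1;0.844 -0.268 -0.2 0 0 0.2985 1;0.844 -0.268 -0.2 0 0 0.2985 1;0.844 -0.268 -0.2 0 0 0.2985 1;0.844 -0.268 -0.2 0 0 0.2985 1;0.844 -0.268 -0.2 0 0 0.2985 1"}}

```text
time_s: 2.75
eef_pos: [489.4, -221.0, 330.2]
ee_rot: [-0.0, 1.0, -0.001, -0.0]
force: [0.5, -0.6, 0.1]
grip_width: 0.998
grip_force: 0.0
```

```bash
python3 - <<'E'
from h import *
c=capture('wrist');save(c,'w0.png');R=np.array(c['R']);print(pose()[0],-R.T@np.array(c['t']),R,np.array(c['intrinsics'])[0])
for l in N:
        for r in mark_of(l,c)[:2]: print(l,'mark',r['point'],round(r['confidence'],2),onz(c,r['point'],3).round(0))
        for r in regions_of(l,c)[:2]: print(l,'reg',r['point'],round(r['confidence'],2),r['region'].sum())
E
```

```text
[ 489.46157962 -220.87219857  330.24937586] [ 561.85907177 -220.33159608  453.95662138] [[-1.19269277e-03 -9.99998966e-01  8.03752154e-04]
 [-9.58400679e-01  1.37248828e-03  2.85422939e-01]
 [-2.85423747e-01 -4.29894734e-04 -9.58401325e-01]] [343.3686925    0.         282.15817964]
photo_board reg [150.1, 32.6] 0.86 10424
upper_cast mark [157.9, 274.1] 0.67 [ 499. -210.    3.]
upper_cast reg [166.6, 277.1] 0.97 1722
upper_cast reg [70.1, 263.2] 0.19 1326
lower_cast mark [162.1, 365.0] 0.96 [ 494. -330.    3.]
lower_cast reg [170.2, 362.1] 0.63 1589
splint mark [61.8, 272.8] 0.97 [ 618. -209.    3.]
splint reg [69.0, 264.6] 0.68 1415
bite_record mark [63.5, 187.1] 0.91 [ 617. -103.    3.]
bite_record mark [62.0, 272.1] 0.24 [ 618. -208.    3.]
bite_record reg [66.9, 182.2] 0.65 1401
bite_record reg [162.4, 190.7] 0.48 925
scale_bar mark [163.7, 192.7] 0.76 [ 492. -102.    3.]
scale_bar reg [165.3, 192.8] 0.59 932
quadrant_cast mark [65.1, 372.5] 0.64 [ 615. -333.    3.]
quadrant_cast reg [62.8, 374.5] 0.84 654
```

View pics/w0.png

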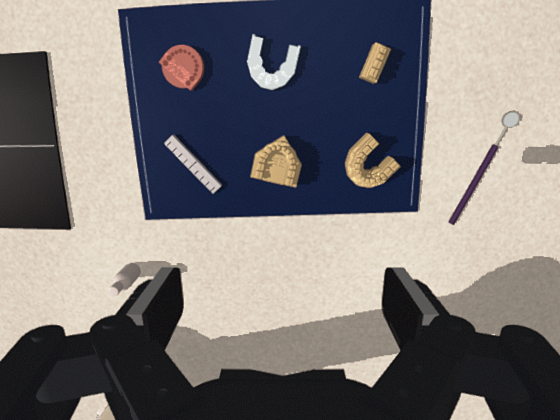

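```bash
python3 -c "
from h import *
plan((515,-220,190,0))"
```

```text
at [ 489.9 -220.2  330.3] yaw -0.0
0.0626 -0.0005 0.3507 0.0000 0.0000 -0.0000
```

Emit:
{"fn": "jog_arm", "kwargs": {"series": "0.063 0 0.35 0 0 0 1;0.063 0 0.35 0 0 0 1;0.063 0 0.35 0 0 0 1;0.063 0 0.35 0 0 0 1;0.063 0 0.35 0 0 0 1;0.063 0 0.35 0 0 0 1"}}

```text
time_s: 4.25
eef_pos: [515.6, -220.6, 192.2]
ee_rot: [0.001, 1.0, -0.0, 0.001]
force: [0.1, -0.5, -0.6]
grip_width: 1.001
grip_force: 0.0
```

```bash
cat >> h.py <<'E'
from scipy.optimize import minimize
def U(xb,w,fx,x0):  # outer outline: sides +-w from xb to x0, ellipse front at fx
    a=np.linspace(-np.pi/2,np.pi/2,25)
    return np.r_[[[xb,-w]],np.c_[x0+(fx-x0)*np.cos(a),w*np.sin(a)],[[xb,w]]]
def shoe(xb,w,fx,x0,arm):
    o=U(xb,w,fx,x0);i=U(xb,w-arm,fx-arm,x0);return np.r_[o,i[::-1]]
UP=np.array([[-26,-30],[4,-30],[34,0],[4,30],[-26,30.]])
def model(l,arm):  # layers (z0,z1,outline)
    return {'upper_cast':[(0,16,UP),(16,29,U(-24,26,28,4))],
     'lower_cast':[(0,16,shoe(-24,30,30,3,arm)),(16,29,shoe(-23,24,25,3,arm-8))],
     'splint':[(0,10,shoe(-24,29,31,3,arm))],
     'bite_record':[(0,10,U(-20,25,20,-5))],
     'scale_bar':[(0,8,np.array([[-45,-8],[45,-8],[45,8],[-45,8.]]))],
     'quadrant_cast':[(0,27,np.array([[-21,-10],[21,-10],[21,10],[-21,10.]]))]}[l]
S=4
def render(c,l,x,y,th,z,arm,box):
    r0,c0,h,w=box;m=np.zeros((h*S,w*S),np.uint8)
    R=np.array(c['R']);rv=cv2.Rodrigues(R)[0]
    for a,b,o in model(l,arm):
        xy=o@np.array([[np.cos(th),np.sin(th)],[-np.sin(th),np.cos(th)]])+[x,y]
        for zz in np.linspace(a,b,4):
            P=np.c_[xy,np.full(len(xy),z+zz)]
            p=cv2.projectPoints(P,rv,np.array(c['t'],float),np.array(c['intrinsics']),np.array(c['dist_coeffs']))[0][:,0]
            cv2.fillPoly(m,[np.round(((p-[c0,r0])+.5)*S).astype(np.int32)],255)
    return cv2.resize(m,(w,h),interpolation=cv2.INTER_AREA)/255.
def bgmask(c,board=False):
    i=cv2.cvtColor(c['img'],cv2.COLOR_RGB2LAB).astype(int)
    if board: return i[...,0]>105      # bright things on black
    rgb=c['img'].astype(int);return rgb[...,0]>rgb[...,2]*0.8  # not blue
def fit(c,l,x,y,th,z,mask,arm=16,free_arm=True):
    fa=free_arm and l in('lower_cast','splint')
    P=cv2.projectPoints(np.array([[x,y,z]],float),cv2.Rodrigues(np.array(c['R']))[0],np.array(c['t'],float),np.array(c['intrinsics']),np.array(c['dist_coeffs']))[0][0,0]
    k=int(55*np.array(c['intrinsics'])[0,0]/(np.linalg.norm(-np.array(c['R']).T@np.array(c['t'])-[x,y,z])))
    r0=max(int(P[1])-k,0);c0=max(int(P[0])-k,0);r1=min(int(P[1])+k,420);c1=min(int(P[0])+k,560);box=(r0,c0,r1-r0,c1-c0)
    M=mask[r0:r1,c0:c1].astype(float)
    def f(v): return np.abs(render(c,l,v[0],v[1],v[2]/50,z,v[3] if fa else arm,box)-M).sum()/M.sum()
    best=None
    for d in (-.6,-.3,0,.3,.6):
        v0=np.array([x,y,(th+d)*50,arm]);sim=np.r_[[v0],v0+np.diag([5,5,8,2.])]
        s=minimize(f,v0,method='Nelder-Mead',options=dict(initial_simplex=sim,xatol=.03,fatol=1e-4,maxfev=250))
        if best is None or s.fun<best.fun: best=s
    v=best.x;return np.array([v[0],v[1],v[2]/50,v[3],best.fun])
E
cat > s1.py <<'E'
from h import *
c=capture('wrist');save(c,'w1.png');print(pose()[0])
m=bgmask(c);vis=c['img'].copy()
init={'upper_cast':(499,-210,.3),'lower_cast':(494,-330,2.6),'splint':(618,-209,3.1),'bite_record':(617,-103,-.6),'scale_bar':(492,-102,.8),'quadrant_cast':(615,-333,-.2)}
for l,(x,y,t) in init.items():
    mk=[onz(c,r['point'],3)[:2].round(0) for r in mark_of(l,c)[:1]]
    if mk: x,y=mk[0]
    rg=regions_of(l,c); 
    if not rg: print(l,'noreg');continue
    mm=m&(cv2.dilate(rg[0]['region'].astype(np.uint8),np.ones((9,9)))>0)
    v=fit(c,l,x,y,t,3,mm);print(l,mk,v.round(3),mm.sum(),rg[0]['confidence'])
    e=render(c,l,v[0],v[1],v[2],3,v[3],(0,0,420,560))>.5
    cs=cv2.findContours(e.astype(np.uint8),cv2.RETR_LIST,cv2.CHAIN_APPROX_NONE)[0];cv2.drawContours(vis,cs,-1,(0,255,0),1)
cv2.imwrite('pics/w1f.png',vis[:,:,::-1])
E
python3 s1.py
```

```text
[ 515.42247317 -220.51522498  191.80250905]
upper_cast [array([ 496., -213.])] [ 4.96623e+02 -2.14284e+02 -2.41000e-01  2.22240e+01  4.30000e-02] 3593 0.78
lower_cast [] [ 4.94772e+02 -3.33669e+02  2.37500e+00  1.79470e+01  8.20000e-02] 3416 0.84
splint [array([ 615., -206.])] [ 6.17442e+02 -2.07723e+02  2.91400e+00  1.62500e+01  1.59000e-01] 2905 0.64
bite_record [array([ 618., -102.])] [ 6.16888e+02 -1.01974e+02 -7.58000e-01  1.44080e+01  1.49000e-01] 3158 0.83
scale_bar [array([ 494., -212.])] [ 4.94e+02 -2.12e+02  2.00e-01  1.60e+01       inf] 1918 0.82
quadrant_cast [array([ 616., -336.])] [ 6.15202e+02 -3.29076e+02 -3.68000e-01  1.58930e+01  1.67000e-01] 1641 0.75h.py:57: RuntimeWarning: divide by zero encountered in scalar divide
  def f(v): return np.abs(render(c,l,v[0],v[1],v[2]/50,z,v[3] if fa else arm,box)-M).sum()/M.sum()
  np.max(np.abs(fsim[0] - fsim[1:])) <= fatol):
```

View pics/w1f.png

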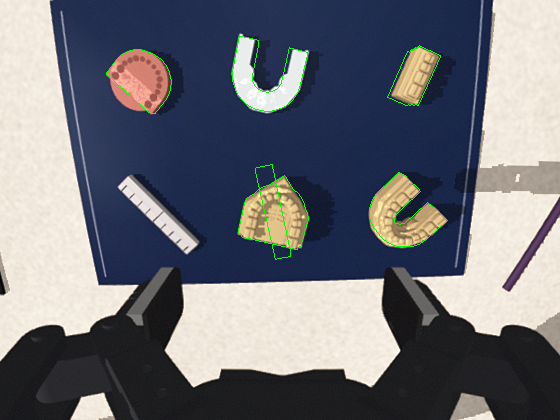

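```bash
python3 - <<'E'
import re
s=open('h.py').read()
s=s.replace("rgb=c['img'].astype(int);return rgb[...,0]>rgb[...,2]*0.8  # not blue","rgb=c['img'].astype(int);return (rgb[...,0]>rgb[...,2]*0.8)|(rgb.min(2)>75)  # not blue")
open('h.py','w').write(s)
E
cat > s2.py <<'E'
from h import *
init={'upper_cast':(497,-214,-.24),'lower_cast':(495,-334,2.37),'splint':(617,-208,2.9),'bite_record':(617,-102,-.75),'scale_bar':(493,-102,.8),'quadrant_cast':(615,-330,-.37)}
for n in('wrist','top'):
  c=capture(n);m=bgmask(c)
  for l,(x,y,t) in init.items():
    P=onz; k=cv2.projectPoints(np.array([[x,y,3.]]),cv2.Rodrigues(np.array(c['R']))[0],np.array(c['t'],float),np.array(c['intrinsics']),np.array(c['dist_coeffs']))[0][0,0]
    n_,lab=cv2.connectedComponents(m.astype(np.uint8))
    bx=lab[int(k[1])-6:int(k[1])+7,int(k[0])-6:int(k[0])+7];bx=bx[bx>0]
    if l in('lower_cast','splint'):
        q=lab[int(k[1])-30:int(k[1])+31,int(k[0])-20:int(k[0])+21];bx=q[q>0]
    mm=lab==np.bincount(bx).argmax()
    v=fit(c,l,x,y,t,3,mm);print(n,l,v.round(3),mm.sum())
E
python3 s2.py
```

```text
wrist upper_cast [ 4.96630e+02 -2.14347e+02 -2.25000e-01  1.92950e+01  4.30000e-02] 3641
wrist lower_cast [ 4.94901e+02 -3.33521e+02  2.37100e+00  1.81630e+01  8.10000e-02] 3469
wrist splint [ 6.17395e+02 -2.07832e+02  2.91600e+00  1.61730e+01  1.58000e-01] 2984
wrist bite_record [ 6.16715e+02 -1.01766e+02 -7.39000e-01  1.69460e+01  1.49000e-01] 3202
wrist scale_bar [ 4.91816e+02 -1.03230e+02  7.29000e-01  2.00280e+01  3.40000e-02] 1945
wrist quadrant_cast [ 6.15576e+02 -3.29003e+02 -3.94000e-01  2.31860e+01  1.70000e-01] 1673
top upper_cast [ 4.96010e+02 -2.15467e+02 -2.32000e-01  1.93690e+01  3.43000e-01] 219052
top lower_cast [ 487.407 -332.724    1.971   32.165    0.619] 219052
top splint [ 6.17884e+02 -2.09335e+02  2.92700e+00  1.57920e+01  1.63000e-01] 589
top bite_record [ 6.17011e+02 -1.03093e+02 -7.28000e-01  1.58540e+01  1.76000e-01] 588
top scale_bar [ 4.91701e+02 -1.04775e+02  7.22000e-01  1.71700e+01  9.20000e-02] 462
top quadrant_cast [ 6.01509e+02 -3.50356e+02 -3.20000e-02  2.25880e+01  6.26000e-01] 219052
```

```bash
python3 - <<'E'
from h import *
c=capture('wrist');p,r=pose()
for d in (0,6,12,19):
  for x in(11,-11):
    P=p+r.apply([x,-42.5,d]);print(d,x,cv2.projectPoints(P[None],cv2.Rodrigues(np.array(c['R']))[0],np.array(c['t'],float),np.array(c['intrinsics']),np.array(c['dist_coeffs']))[0][0,0].round(0))
i=c['img'][255:345,110:200];cv2.imwrite('pics/tip.png',cv2.resize(i[:,:,::-1],None,fx=6,fy=6))
cth=np.cos(-.74);sth=np.sin(-.74)
plan((616.7-10*np.cos(-.74),-102-10*np.sin(-.74),60,-.74))
E
```

```text
0 11 [178. 269.]
0 -11 [183. 316.]
6 11 [182. 262.]
6 -11 [186. 308.]
12 11 [186. 257.]
12 -11 [190. 301.]
19 11 [190. 250.]
19 -11 [194. 293.]
at [ 515.2 -220.2  190.3] yaw -0.0
0.2354 -0.3123 0.3257 0.0000 0.0000 0.4711
```

View pics/tip.png

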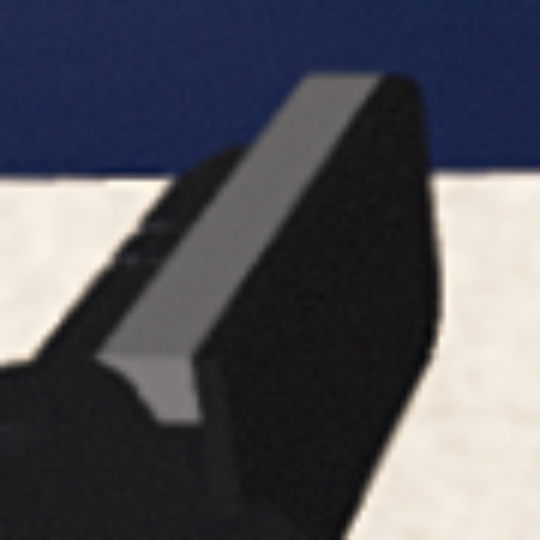

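Emit:
{"fn": "jog_arm", "kwargs": {"series": "0.2355 -0.312 0.325 0 0 0.471 1;0.2355 -0.312 0.325 0 0 0.471 1;0.2355 -0.312 0.325 0 0 0.471 1;0.2355 -0.312 0.325 0 0 0.471 1;0.2355 -0.312 0.325 0 0 0.471 1;0.2355 -0.312 0.325 0 0 0.471 1;0.2355 -0.312 0.325 0 0 0.471 1;0.2355 -0.312 0.38 0 0 0.471 1;0.2355 -0.312 0.428 0 0 0.471 1;0.2355 -0.312 0.428 0 0 0.471 1;0.2355 -0.312 0.428 0 0 0.471 1"}}

```text
time_s: 6.42
eef_pos: [609.7, -95.7, 19.7]
ee_rot: [-0.0, 0.932, -0.362, 0.0]
force: [-1.0, 0.1, 0.4]
grip_width: 1.0
grip_force: 0.0
```

Emit:
{"fn": "jog_arm", "kwargs": {"series": "0 0 0 0 0 0 0.3;0 0 0 0 0 0 0;0 0 0 0 0 0 -0.2;0 0 0 0 0 0 -0.2;0 0 0 0 0 0 -0.2;0 0 0 0 0 0 -0.2", "grip_force": 30}}

```text
time_s: 7.18
eef_pos: [609.7, -95.5, 19.7]
ee_rot: [-0.0, 0.932, -0.362, 0.0]
force: [-1.0, 0.6, 6.2]
grip_width: 0.572
grip_force: 31.5
```

```bash
python3 -c "
from h import *
p,r=pose()
plan((p[0],p[1],120,-.74),(475,200,220,0))"
```

```text
at [609.7 -95.5  19.7] yaw -0.74
0.0002 -0.0001 -0.2507 -0.0003 -0.0005 0.0001
-0.7462 -0.3188 -0.5012 -0.0000 -0.0006 -0.4710
```

Emit:
{"fn": "jog_arm", "kwargs": {"series": "0 0 -0.1 0 0 0 -0.2;0 0 -0.25 0 0 0 -0.2;-0.2 -0.1 -0.4 0 0 -0.1 -0.2;-0.746 -0.319 -0.5 0 0 -0.471 -0.2;-0.746 -0.319 -0.5 0 0 -0.471 -0.2;-0.746 -0.319 -0.5 0 0 -0.471 -0.2;-0.746 -0.319 -0.5 0 0 -0.471 -0.2;-0.746 -0.319 -0.5 0 0 -0.471 -0.2;-0.746 -0.319 -0.5 0 0 -0.471 -0.2;-0.746 -0.319 -0.5 0 0 -0.471 -0.2;-0.746 -0.319 -0.5 0 0 -0.471 -0.2;-0.746 -0.319 -0.5 0 0 -0.471 -0.2"}}

```text
time_s: 8.68
eef_pos: [475.3, 199.3, 218.8]
ee_rot: [0.0, 1.0, -0.001, -0.0]
force: [-0.2, -0.9, -0.7]
grip_width: 0.577
grip_force: 31.5
```

```bash
cat > s3.py <<'E'
from h import *
c=capture('wrist');save(c,'w3.png');s=sense();print(s['eef_pos'],s['grip_width'],s['grip_force'])
t=capture('top')
for n,k in(('w',c),('t',t)):
    for r in mark_of('photo_board',k)[:1]: print(n,onz(k,r['point'],4),r['confidence'])
E
python3 s3.py
```

```text
[475.24877195 199.46218863 218.86756138] 0.5742157668677775 31.505545154213905
w [519.98173959 199.01882747   4.        ] 0.78
t [524.02991246 196.30252884   4.        ] 0.68
```

View pics/w3.png

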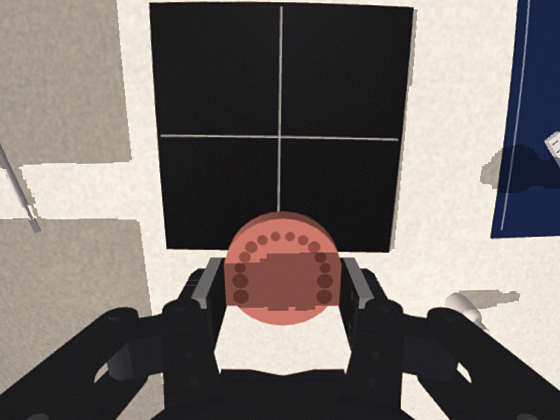

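```bash
cat >> h.py <<'E'
def peak(v):
    w=v.astype(float)-np.median(v);w[w<.5*w.max()]=0;return (w*np.arange(len(w))).sum()/w.sum()
def lines(c,g,rc,rows,cols):
    r,cc=rc
    V=np.array([onz(c,(i,cc-12+peak(g[i,cc-12:cc+13])),4)[:2] for i in rows if abs(i-r)>8])
    H=np.array([onz(c,(r-10+peak(g[r-10:r+11,j]),j),4)[:2] for j in cols if abs(j-cc)>8])
    def ln(P,swap):
        x,y=(P[:,1],P[:,0]) if swap else (P[:,0],P[:,1])
        for _ in range(4):
            k=np.polyfit(x,y,1);e=np.abs(y-np.polyval(k,x));q=e<max(2*np.median(e),.3);x,y=x[q],y[q]
        return k,e.max(),len(x)
    (a,b),e1,n1=ln(V,False);(m,q),e2,n2=ln(H,True)   # y=a x+b ; x=m y+q
    y=(a*q+b)/(1-a*m);x=m*y+q
    return x,y,np.arctan(a),np.arctan(-m),(e1,n1,e2,n2)
E
python3 - <<'E'
from h import *
c=capture('wrist');g=cv2.cvtColor(c['img'],cv2.COLOR_RGB2GRAY);print(lines(c,g,(136,280),range(12,205,2),range(168,392,2)))
t=capture('top');g=cv2.cvtColor(t['img'],cv2.COLOR_RGB2GRAY);print(lines(t,g,(232,182),range(178,285,2),range(128,238,2)))
# held bite: fit silhouette at its height
i=c['img'].astype(int);m=(i[...,0]>1.25*i[...,2])&(i[...,0]>60)&(i[...,0]>i[...,1]*1.25)
n,lab=cv2.connectedComponents(m.astype(np.uint8));m=lab==lab[240,280];p,r=pose()
v=fit(c,'bite_record',p[0]+10,p[1],0,p[2]-16.7,m);print(p,v,m.sum())
e=render(c,'bite_record',v[0],v[1],v[2],p[2]-16.7,0,(0,0,420,560))>.5
vis=c['img'].copy();cv2.drawContours(vis,cv2.findContours(e.astype(np.uint8),0,1)[0],-1,(0,255,0),1)
cv2.imwrite('pics/w3b.png',cv2.resize(vis[200:340,200:360,::-1],None,fx=4,fy=4))
E
```

```text
(np.float64(521.2863582703349), np.float64(202.83802499390632), np.float64(-0.018220178581346873), np.float64(-0.01717377557335227), (np.float64(0.27696818862557393), 87, np.float64(0.2885010607466256), 101))
(np.float64(521.4242684168291), np.float64(202.10596216721814), np.float64(-0.02288813721971958), np.float64(-0.015451401270321876), (np.float64(0.349705167560046), 21, np.float64(0.03764297000361694), 21))
[475.04047477 199.91926068 219.10119912] [4.85363200e+02 2.00608704e+02 3.85240796e-03 1.54495722e+01
 1.23121670e-01] 10820
```

View pics/w3b.png

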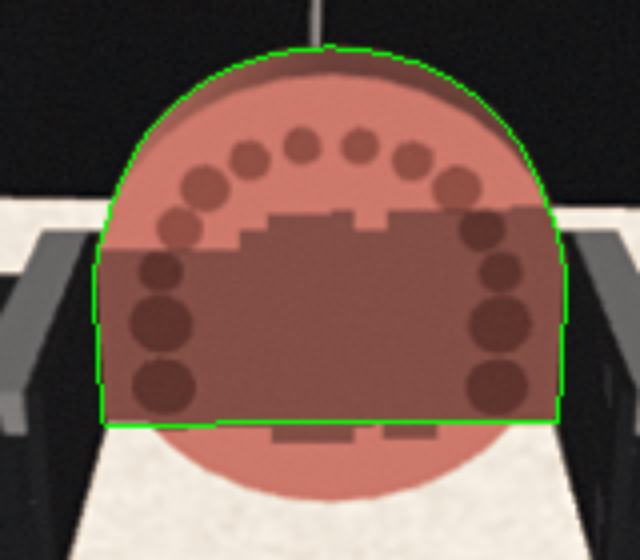

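```bash
python3 -c "
from h import *
plan((511,202.4,50,-.0177),(511,202.4,20.8,-.0177))"
```

```text
at [475.  199.9 219.1] yaw -0.0
0.0899 -0.0062 0.4228 -0.0000 0.0000 0.0111
0.0899 -0.0062 0.4958 -0.0000 0.0000 0.0111
```

Emit:
{"fn": "jog_arm", "kwargs": {"series": "0.09 -0.006 0.2 0 0 0.011 -0.2;0.09 -0.006 0.423 0 0 0.011 -0.2;0.09 -0.006 0.423 0 0 0.011 -0.2;0.09 -0.006 0.423 0 0 0.011 -0.2;0.09 -0.006 0.46 0 0 0.011 -0.2;0.09 -0.006 0.485 0 0 0.011 -0.2;0.09 -0.006 0.495 0 0 0.011 -0.2;0.09 -0.006 0.495 0 0 0.011 -0.2;0.09 -0.006 0.495 0 0 0.011 -0.2"}}

```text
time_s: 10.1
eef_pos: [511.3, 202.5, 21.6]
ee_rot: [-0.0, 1.0, -0.009, 0.0]
force: [0.4, -0.2, -0.5]
grip_width: 0.576
grip_force: 31.6
```

Emit:
{"fn": "jog_arm", "kwargs": {"series": "0 0 0.002 0 0 0 -0.2;0 0 0.002 0 0 0 -0.2;0 0 0.002 0 0 0 0.5;0 0 0.002 0 0 0 0.8;0 0 0.002 0 0 0 0.8;0 0 -0.1 0 0 0 0.8;0 0 -0.25 0 0 0 1;0 0 -0.4 0 0 0 1;0 0 -0.4 0 0 0 1;0 0 -0.4 0 0 0 1"}}

```text
time_s: 11.35
eef_pos: [510.6, 202.3, 180.4]
ee_rot: [0.0, 1.0, -0.009, -0.001]
force: [0.1, 0.4, -1.0]
grip_width: 1.0
grip_force: 0.0
```

```bash
cat > s4.py <<'E'
from h import *
c=capture('wrist');save(c,'w4.png');p,r=pose();print(p)
i=c['img'].astype(int);m=(i[...,0]>1.25*i[...,2])&(i[...,0]>60)&(i[...,0]>i[...,1]*1.25)
m=cv2.morphologyEx(m.astype(np.uint8),cv2.MORPH_OPEN,np.ones((3,3)))>0
n,lab,st,ce=cv2.connectedComponentsWithStats(m.astype(np.uint8));k=1+st[1:,4].argmax();m=lab==k;print(st[k],ce[k])
print(fit(c,'bite_record',521,202.5,0,4,m))
c2,s2=np.cos(-.23),np.sin(-.23)
plan((496.6-11*c2,-214.5-11*s2,120,-.23),(496.6-11*c2,-214.5-11*s2,19,-.23))
E
python3 s4.py
```

```text
[510.43718567 202.3108971  179.79505866]
[ 253  158   59   59 2805] [281.99821747 187.29055258]
[ 5.21252612e+02  2.02999324e+02 -2.66864588e-02  1.47778856e+01
  1.55475866e-01]
at [510.4 202.3 179.8] yaw -0.017
-0.0430 1.0366 0.1500 0.0004 0.0014 0.1353
-0.0424 1.0365 0.4025 0.0004 0.0014 0.1353
```

View pics/w4.png

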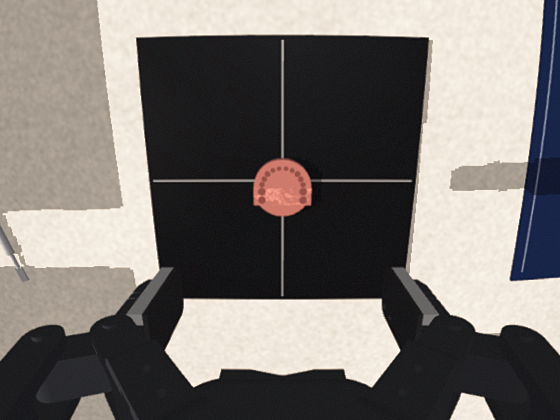

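Emit:
{"fn": "jog_arm", "kwargs": {"series": "-0.043 1 0.1 0 0 0.135 1;-0.043 1 0.1 0 0 0.135 1;-0.043 1 0.1 0 0 0.135 1;-0.043 1 0.1 0 0 0.135 1;-0.043 1 0.1 0 0 0.135 1;-0.043 1 0.1 0 0 0.135 1;-0.043 1 0.1 0 0 0.135 1;-0.043 1 0.1 0 0 0.135 1;-0.043 1 0.1 0 0 0.135 1;-0.043 1 0.1 0 0 0.135 1"}}

```text
time_s: 12.65
eef_pos: [486.9, -196.0, 140.9]
ee_rot: [-0.0, 0.994, -0.114, -0.0]
force: [-0.6, -0.1, 0.9]
grip_width: 0.999
grip_force: 0.0
```

```bash
python3 -c "
from h import *
c2,s2=np.cos(-.23),np.sin(-.23)
plan((496.6-11*c2,-214.5-11*s2,70,-.23),(496.6-11*c2,-214.5-11*s2,20,-.23))"
```

```text
at [ 486.9 -196.   140.9] yaw -0.228
0.0065 0.0395 0.1773 -0.0002 0.0003 0.0013
0.0066 0.0395 0.3023 -0.0002 0.0003 0.0013
```

Emit:
{"fn": "jog_arm", "kwargs": {"series": "0.0066 0.0395 0.1 0 0 0.001 1;0.0066 0.0395 0.177 0 0 0.001 1;0.0066 0.0395 0.25 0 0 0.001 1;0.0066 0.0395 0.302 0 0 0.001 1;0.0066 0.0395 0.302 0 0 0.001 1;0.0066 0.0395 0.302 0 0 0.001 1;0.0066 0.0395 0.302 0 0 0.001 0.6;0.0066 0.0395 0.302 0 0 0.001 0.3;0.0066 0.0395 0.302 0 0 0.001 0;0.0066 0.0395 0.302 0 0 0.001 0;0.0066 0.0395 0.302 0 0 0.001 0;0.0066 0.0395 0.302 0 0 0.001 0", "grip_force": 40}}

```text
time_s: 14.15
eef_pos: [486.2, -213.4, 21.3]
ee_rot: [0.0, 0.993, -0.115, 0.001]
force: [-0.8, 1.0, 6.1]
grip_width: 0.692
grip_force: 43.3
```

```bash
python3 -c "
from h import *
print(sense()['grip_width'])
plan((486,-212,200,-.23),(486,175,200,-.0177))"
```

```text
0.6923812698591177
at [ 486.2 -213.4   21.3] yaw -0.231
-0.0007 -0.0030 -0.4467 0.0003 -0.0008 -0.0005
-0.2221 -0.9448 -0.4474 0.0004 -0.0008 -0.1357
```

Emit:
{"fn": "jog_arm", "kwargs": {"series": "0 0 -0.1 0 0 0 0;0 0 -0.25 0 0 0 0;-0.22 -0.945 -0.3 0 0 -0.136 0;-0.22 -0.945 -0.3 0 0 -0.136 0;-0.22 -0.945 -0.3 0 0 -0.136 0;-0.22 -0.945 -0.3 0 0 -0.136 0;-0.22 -0.945 -0.3 0 0 -0.136 0;-0.22 -0.945 -0.3 0 0 -0.136 0;-0.22 -0.945 -0.3 0 0 -0.136 0;-0.22 -0.945 -0.3 0 0 -0.136 0;-0.22 -0.945 -0.3 0 0 -0.136 0;-0.22 -0.945 -0.3 0 0 -0.136 0"}}

```text
time_s: 15.65
eef_pos: [486.9, 173.6, 140.3]
ee_rot: [0.0, 1.0, -0.01, -0.0]
force: [-0.2, 0.9, -0.8]
grip_width: 0.692
grip_force: 44.7
```

```bash
python3 -c "
from h import *
plan((578,201.7,60,-.0177),(578,201.7,22.5,-.0177))"
```

```text
at [486.9 173.6 140.3] yaw -0.019
0.2263 -0.0746 0.2006 0.0001 0.0001 -0.0010
0.2263 -0.0746 0.2944 0.0001 0.0001 -0.0010
```

Emit:
{"fn": "jog_arm", "kwargs": {"series": "0.2263 -0.0746 0.1 0 0 -0.001 0;0.2263 -0.0746 0.2 0 0 -0.001 0;0.2263 -0.0746 0.2 0 0 -0.001 0;0.2263 -0.0746 0.25 0 0 -0.001 0;0.2263 -0.0746 0.28 0 0 -0.001 0;0.2263 -0.0746 0.294 0 0 -0.001 0;0.2263 -0.0746 0.294 0 0 -0.001 0;0.2263 -0.0746 0.294 0 0 -0.001 0;0.2263 -0.0746 0.296 0 0 -0.001 0;0.2263 -0.0746 0.296 0 0 -0.001 0"}}

```text
time_s: 16.9
eef_pos: [578.0, 203.2, 22.4]
ee_rot: [-0.0, 1.0, -0.008, 0.0]
force: [0.0, -0.2, 2.5]
grip_width: 0.691
grip_force: 45.2
```

```bash
python3 -c "
from h import *
capture('top');print(pose()[0]);capture('top');plan((578,201.7,22.4,-.0177))"
```

```text
[577.99415109 203.18804111  22.40462447]
at [578.  203.2  22.4] yaw -0.016
0.0001 0.0038 0.0001 -0.0001 -0.0005 0.0013
```

Emit:
{"fn": "jog_arm", "kwargs": {"series": "0 0.002 -0.002 0 0 0.001 0;0 0.0035 -0.001 0 0 0.001 0;0 0.0035 0 0 0 0.001 0;0 0.0035 0 0 0 0.001 0.4;0 0.0035 0 0 0 0.001 0.8;0 0.0035 0 0 0 0.001 1;0 0.0035 -0.1 0 0 0.001 1;-0.15 0.0035 -0.4 0 0 0.001 1;-0.15 0.0035 -0.4 0 0 0.001 1;-0.15 0.0035 -0.4 0 0 0.001 1;-0.15 0.0035 -0.4 0 0 0.001 1;-0.15 0.0035 -0.4 0 0 0.001 1"}}

```text
time_s: 18.5
eef_pos: [517.6, 202.5, 180.2]
ee_rot: [0.0, 1.0, -0.009, -0.001]
force: [0.1, -0.9, 0.1]
grip_width: 1.001
grip_force: 0.0
```

```bash
cat > s5.py <<'E'
from h import *
import sys
T={'bite_record':(521.3,202.8,-.0177),'upper_cast':(588.3,201.5,-.0177),'lower_cast':(456.3,203.9,3.124),'splint':(456.3,203.9,3.124),'scale_bar':(455,280.5,-.0177)}
c=capture('wrist');save(c,sys.argv[1]);print(pose()[0]);i=c['img'].astype(int);m0=i.max(2)>70
for l in sys.argv[2:]:
    x,y,t=T[l];z=28 if l=='splint' else 4
    rg=regions_of(l,c)
    if not rg: print('none',l);continue
    m=m0&(cv2.dilate(rg[0]['region'].astype(np.uint8),np.ones((7,7)))>0)
    v=fit(c,l,x,y,t,z,m);d=v[:2]-np.array([521.3,202.7]);b=-.0177
    print(l,v.round(3),'board xy',(d@[np.cos(b),np.sin(b)]).round(1),(d@[-np.sin(b),np.cos(b)]).round(1),'ang',round(v[2]-b,3))
E
python3 s5.py w5.png bite_record upper_cast
```

```text
[517.63228972 202.45179878 180.18585601]
bite_record [ 5.21345e+02  2.02909e+02 -1.70000e-02  1.60990e+01  1.60000e-01] board xy 0.0 0.2 ang 0.0
upper_cast [ 5.87357e+02  2.02414e+02 -1.80000e-02  2.01390e+01  5.70000e-02] board xy 66.1 0.9 ang -0.0
```

View pics/w5.png

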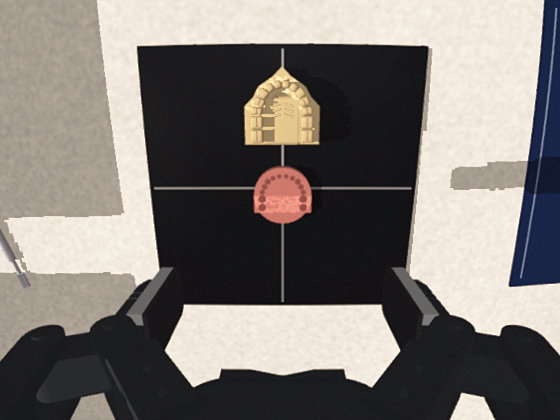

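Emit:
{"fn": "jog_arm", "kwargs": {"series": "-0.03 1 0 0 0 0.478 1;-0.03 1 0 0 0 0.478 1;-0.03 1 0 0 0 0.478 1;-0.03 1 0 0 0 0.478 1;-0.03 1 0 0 0 0.478 1;-0.03 1 0 0 0 0.478 1;-0.03 1 0 0 0 0.478 1;-0.03 1 0 0 0 0.478 1;-0.03 1 0 0 0 0.478 1;-0.03 1 0 0 0 0.478 1;-0.03 1 0 0 0 0.478 1"}}

```text
time_s: 20.02
eef_pos: [498.9, -196.2, 182.0]
ee_rot: [0.0, 0.927, -0.374, 0.0]
force: [0.0, -0.2, -0.1]
grip_width: 0.998
grip_force: 0.0
```

```bash
python3 -c "
from h import *
plan((502.4,-341.2,80,-.7706),(502.4,-341.2,20.3,-.7706))"
```

```text
at [ 498.9 -196.2  182. ] yaw -0.767
0.2577 0.2549 0.2549 -0.0000 -0.0000 0.0023
0.2577 0.2549 0.4041 -0.0000 -0.0000 0.0023
```

Emit:
{"fn": "jog_arm", "kwargs": {"series": "0.258 0.255 0.2 0 0 0.002 1;0.258 0.255 0.255 0 0 0.002 1;0.258 0.255 0.255 0 0 0.002 1;0.258 0.255 0.255 0 0 0.002 1;0.258 0.255 0.34 0 0 0.002 1;0.258 0.255 0.39 0 0 0.002 1;0.258 0.255 0.404 0 0 0.002 1;0.258 0.255 0.404 0 0 0.002 1;0.258 0.255 0.404 0 0 0.002 1;0.258 0.255 0.404 0 0 0.002 1"}}

```text
time_s: 21.28
eef_pos: [502.4, -342.3, 21.1]
ee_rot: [0.0, 0.927, -0.376, 0.001]
force: [0.2, -0.4, 0.9]
grip_width: 1.001
grip_force: 0.0
```

```bash
python3 -c "
from h import *
plan((502.4,-341.2,20.3,-.7706))"
```

```text
at [ 502.4 -342.3   21.1] yaw -0.771
-0.0020 -0.0020 0.0019 0.0000 -0.0008 -0.0004
```

Emit:
{"fn": "jog_arm", "kwargs": {"series": "-0.002 -0.002 0 0 0 0 1;-0.002 -0.002 0 0 0 0 0.6;-0.002 -0.002 0 0 0 0 0.3;-0.002 -0.002 0 0 0 0 0;-0.002 -0.002 0 0 0 0 0;-0.002 -0.002 0 0 0 0 0;-0.002 -0.002 0 0 0 0 0", "grip_force": 40}}

```text
time_s: 22.15
eef_pos: [502.3, -341.1, 20.7]
ee_rot: [0.0, 0.927, -0.376, 0.0]
force: [-0.9, 0.5, 4.9]
grip_width: 0.693
grip_force: 43.7
```

```bash
python3 -c "
from h import *
p,r=pose();b=2.371;d=p[:2]-[494.85,-333.8];print(sense()['grip_width'],d@[np.cos(b),np.sin(b)],d@[-np.sin(b),np.cos(b)])
plan((460,40,140,-.0177))"
```

```text
0.6927591072711146 -10.400445597123442 0.0525343556146769
at [ 502.3 -341.1   20.7] yaw -0.771
-0.7397 -0.6094 -0.2987 0.0001 -0.0004 -0.4798
```

Emit:
{"fn": "jog_arm", "kwargs": {"series": "0 0 -0.1 0 0 0 0;0 0 -0.25 0 0 0 0;-0.74 -0.61 -0.3 0 0 -0.48 0;-0.74 -0.61 -0.3 0 0 -0.48 0;-0.74 -0.61 -0.3 0 0 -0.48 0;-0.74 -0.61 -0.3 0 0 -0.48 0;-0.74 -0.61 -0.3 0 0 -0.48 0;-0.74 -0.61 -0.3 0 0 -0.48 0;-0.74 -0.61 -0.3 0 0 -0.48 0;-0.74 -0.61 -0.3 0 0 -0.48 0;-0.74 -0.61 -0.3 0 0 -0.48 0;-0.74 -0.61 -0.3 0 0 -0.48 0;-0.74 -0.61 -0.3 0 0 -0.48 0"}}

```text
time_s: 23.78
eef_pos: [460.1, 39.7, 140.2]
ee_rot: [0.0, 1.0, -0.009, -0.0]
force: [0.4, 1.1, -1.2]
grip_width: 0.69
grip_force: 44.1
```

```bash
python3 -c "
from h import *
plan((466.7,203.3,50,-.0177))"
```

```text
at [460.1  39.7 140.2] yaw -0.019
0.0091 -0.4093 0.2255 0.0000 0.0001 -0.0005
```

Emit:
{"fn": "jog_arm", "kwargs": {"series": "0.009 -0.409 0.15 0 0 0 0;0.009 -0.409 0.22 0 0 0 0;0.009 -0.409 0.225 0 0 0 0;0.009 -0.409 0.225 0 0 0 0;0.009 -0.409 0.225 0 0 0 0;0.009 -0.409 0.225 0 0 0 0"}}

```text
time_s: 24.52
eef_pos: [467.1, 202.9, 51.2]
ee_rot: [-0.0, 1.0, -0.01, 0.001]
force: [-0.1, -0.6, -1.5]
grip_width: 0.688
grip_force: 44.2
```

```bash
python3 -c "
from h import *
plan((466.7,203.3,21.9,-.0177))"
```

```text
at [467.1 202.9  51.2] yaw -0.019
-0.0012 -0.0011 0.0732 -0.0001 -0.0010 -0.0008
```

Emit:
{"fn": "jog_arm", "kwargs": {"series": "-0.001 -0.001 0.04 0 0 -0.001 0;-0.001 -0.001 0.065 0 0 -0.001 0;-0.001 -0.001 0.073 0 0 -0.001 0;-0.001 -0.001 0.073 0 0 -0.001 0;-0.001 -0.001 0.073 0 0 -0.001 0"}}

```text
time_s: 25.15
eef_pos: [465.5, 203.8, 21.6]
ee_rot: [0.0, 1.0, -0.008, -0.001]
force: [-6.9, -4.6, 13.8]
grip_width: 0.693
grip_force: 46.0
```

```bash
python3 -c "
from h import *
plan((466.7,203.3,21.9,-.0177))"
```

```text
at [465.5 203.8  21.6] yaw -0.016
0.0030 0.0012 -0.0007 0.0006 0.0011 0.0013
```

Emit:
{"fn": "jog_arm", "kwargs": {"series": "0.002 0.001 -0.002 0 0 0.001 0;0.002 0.001 -0.001 0 0 0.001 0;0.002 0.001 -0.001 0 0 0.001 0.4;0.002 0.001 -0.001 0 0 0.001 0.8;0.002 0.001 -0.001 0 0 0.001 1;0.002 0.001 -0.1 0 0 0.001 1;0.002 0.001 -0.3 0 0 0.001 1;0 0.001 -0.5 0 0 0.001 1;0 0.001 -0.5 0 0 0.001 1;0 0.001 -0.5 0 0 0.001 1;0 0.001 -0.5 0 0 0.001 1"}}

```text
time_s: 26.52
eef_pos: [465.6, 203.8, 220.1]
ee_rot: [0.0, 1.0, -0.009, -0.001]
force: [-1.0, 0.5, -0.7]
grip_width: 1.001
grip_force: 0.0
```

```bash
python3 s5.py w6.png bite_record upper_cast lower_cast
```

```text
[465.5390403  203.72326355 219.80667705]
bite_record [ 5.21354e+02  2.02964e+02 -2.80000e-02  1.67130e+01  1.64000e-01] board xy 0.0 0.3 ang -0.01
upper_cast [ 5.87472e+02  2.02369e+02 -9.00000e-03  1.59810e+01  7.70000e-02] board xy 66.2 0.8 ang 0.008
lower_cast [4.56770e+02 2.04624e+02 3.12600e+00 1.82330e+01 9.80000e-02] board xy -64.6 0.8 ang 3.143
```

View pics/w6.png

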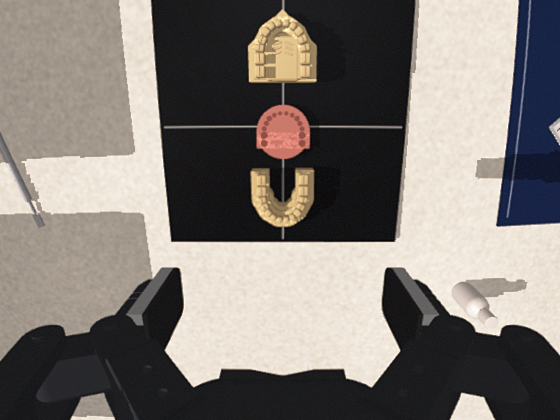

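```bash
python3 -c "
from h import *
plan((560,-190,180,-.2266))"
```

```text
at [465.7 203.7 220.1] yaw -0.017
0.2529 0.9801 0.1001 0.0004 0.0012 0.1332
```

Emit:
{"fn": "jog_arm", "kwargs": {"series": "0.253 0.98 0.1 0 0 0.133 1;0.253 0.98 0.1 0 0 0.133 1;0.253 0.98 0.1 0 0 0.133 1;0.253 0.98 0.1 0 0 0.133 1;0.253 0.98 0.1 0 0 0.133 1;0.253 0.98 0.1 0 0 0.133 1;0.253 0.98 0.1 0 0 0.133 1;0.253 0.98 0.1 0 0 0.133 1;0.253 0.98 0.1 0 0 0.133 1;0.253 0.98 0.1 0 0 0.133 1;0.253 0.98 0.1 0 0 0.133 1;0.253 0.98 0.1 0 0 0.133 1"}}

```text
time_s: 28.22
eef_pos: [560.4, -189.4, 181.2]
ee_rot: [0.0, 0.994, -0.113, 0.0]
force: [-0.1, 0.1, -0.0]
grip_width: 0.999
grip_force: 0.0
```

```bash
python3 - <<'E'
from h import *
c=capture('wrist');m=bgmask(c);r=regions_of('splint',c)[0];m&=cv2.dilate(r['region'].astype(np.uint8),np.ones((7,7)))>0
v=fit(c,'splint',617.5,-208,2.915,3,m);print(r['confidence'],v.round(3))
e=render(c,'splint',v[0],v[1],v[2],3,v[3],(0,0,420,560))>.5
vis=c['img'].copy();cv2.drawContours(vis,cv2.findContours(e.astype(np.uint8),0,1)[0],-1,(0,255,0),1)
a,b=[int(k) for k in r['point']];cv2.imwrite('pics/w7.png',cv2.resize(vis[max(a-60,0):a+60,b-60:b+60,::-1],None,fx=5,fy=5,interpolation=cv2.INTER_NEAREST))
d=np.array([np.cos(v[2]),np.sin(v[2])]);t=v[:2]-10.4*d;print(t)
plan((t[0],t[1]-.4,70,v[2]-np.pi),(t[0],t[1]-.4,21.3,v[2]-np.pi))
E
```

```text
0.57 [ 6.17237e+02 -2.07873e+02  2.91700e+00  1.54120e+01  1.45000e-01]
[ 627.37599926 -210.19063174]
at [ 560.4 -189.6  181.2] yaw -0.226
0.1748 0.0135 0.2780 0.0000 -0.0001 -0.0008
0.1748 0.0135 0.3997 0.0000 -0.0001 -0.0008
```

View pics/w7.png

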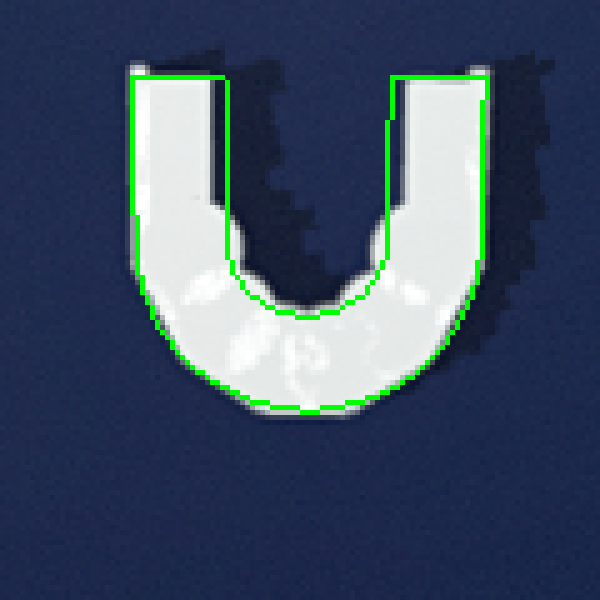

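Emit:
{"fn": "jog_arm", "kwargs": {"series": "0.175 0.0135 0.15 0 0 -0.001 1;0.175 0.0135 0.278 0 0 -0.001 1;0.175 0.0135 0.278 0 0 -0.001 1;0.175 0.0135 0.35 0 0 -0.001 1;0.175 0.0135 0.39 0 0 -0.001 1;0.175 0.0135 0.4 0 0 -0.001 1;0.175 0.0135 0.4 0 0 -0.001 1;0.175 0.0135 0.4 0 0 -0.001 1;0.175 0.0135 0.4 0 0 -0.001 0.6;0.175 0.0135 0.4 0 0 -0.001 0.3;0.175 0.0135 0.4 0 0 -0.001 0.1;0.175 0.0135 0.4 0 0 -0.001 0.1;0.175 0.0135 0.4 0 0 -0.001 0.1", "grip_force": 25}}

```text
time_s: 29.95
eef_pos: [627.6, -210.9, 21.7]
ee_rot: [0.0, 0.994, -0.112, 0.0]
force: [-0.8, 0.1, 4.9]
grip_width: 0.67
grip_force: 26.8
```

```bash
python3 -c "
from h import *
print(sense()['grip_width'])
plan((500,-150,180,-.0177),(450,100,180,-.0177))"
```

```text
0.6695263985418162
at [ 627.6 -210.9   21.7] yaw -0.225
-0.3447 -0.0773 -0.3960 0.0002 -0.0005 -0.1318
-0.6059 -0.6587 -0.3963 0.0002 -0.0005 -0.1318
```

Emit:
{"fn": "jog_arm", "kwargs": {"series": "0 0 -0.1 0 0 0 0.1;0 0 -0.25 0 0 0 0.1;-0.345 -0.077 -0.35 0 0 -0.132 0.1;-0.345 -0.077 -0.35 0 0 -0.132 0.1;-0.606 -0.659 -0.35 0 0 -0.132 0.1;-0.606 -0.659 -0.35 0 0 -0.132 0.1;-0.606 -0.659 -0.35 0 0 -0.132 0.1;-0.606 -0.659 -0.35 0 0 -0.132 0.1;-0.606 -0.659 -0.35 0 0 -0.132 0.1;-0.606 -0.659 -0.35 0 0 -0.132 0.1;-0.606 -0.659 -0.35 0 0 -0.132 0.1;-0.606 -0.659 -0.35 0 0 -0.132 0.1;-0.606 -0.659 -0.35 0 0 -0.132 0.1;-0.606 -0.659 -0.35 0 0 -0.132 0.1"}}

```text
time_s: 31.7
eef_pos: [449.9, 99.8, 161.1]
ee_rot: [0.0, 1.0, -0.009, -0.0]
force: [0.2, -0.3, -1.0]
grip_width: 0.669
grip_force: 27.3
```

```bash
python3 -c "
from h import *
print(sense()['grip_width'])
plan((520,275,80,-.0177))"
```

```text
0.6691273459631115
at [449.9  99.8 161.1] yaw -0.018
0.1673 -0.4410 0.2026 0.0000 0.0000 -0.0002
```

Emit:
{"fn": "jog_arm", "kwargs": {"series": "0.167 -0.441 0.1 0 0 0 0.1;0.167 -0.441 0.1 0 0 0 0.1;0.167 -0.441 0.1 0 0 0 0.1;0.167 -0.441 0.2 0 0 0 0.1;0.167 -0.441 0.2025 0 0 0 0.1;0.167 -0.441 0.2025 0 0 0 0.1;0.167 -0.441 0.2025 0 0 0 0.1;0.167 -0.441 0.2025 0 0 0 0.1"}}

```text
time_s: 32.7
eef_pos: [520.2, 275.1, 81.3]
ee_rot: [-0.0, 1.0, -0.009, 0.001]
force: [0.1, -0.1, -0.6]
grip_width: 0.672
grip_force: 27.3
```

```bash
python3 - <<'E'
from h import *
c=capture('wrist');p,rr=pose();s=sense();print(p,s['grip_width'],s['grip_force'])
i=c['img'].astype(int);m=i.max(2)>90
rg=regions_of('splint',c);print([(r['confidence'],r['point'],r['region'].sum()) for r in rg])
m&=cv2.dilate(rg[0]['region'].astype(np.uint8),np.ones((9,9)))>0
z=p[2]-18.5
v=fit(c,'splint',p[0]-10,p[1],3.124,z,m);print(v.round(3),'rel',v[:2]-p[:2])
e=render(c,'splint',v[0],v[1],v[2],z,v[3],(0,0,420,560))>.5
vis=c['img'].copy();cv2.drawContours(vis,cv2.findContours(e.astype(np.uint8),0,1)[0],-1,(0,255,0),1)
cv2.imwrite('pics/w8.png',vis[:,:,::-1])
E
```

```text
[520.03545782 275.13473452  81.01394055] 0.6668420633361921 27.31054723262787
[(0.58, [326.3, 277.6], np.int64(8499))]
[5.09815e+02 2.76072e+02 3.11400e+00 1.21640e+01 1.41000e-01] rel [-10.22082459   0.93712718]
```

View pics/w8.png

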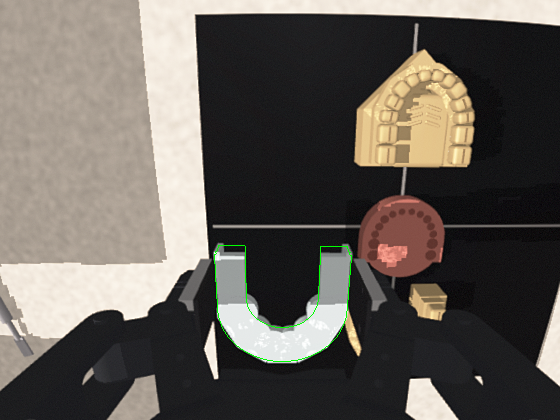

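```bash
python3 -c "
from h import *
plan((466.8,203.65,60,-.0165))"
```

```text
at [519.9 275.2  80.8] yaw -0.018
-0.1296 0.1812 0.0518 -0.0002 -0.0006 -0.0008
```

Emit:
{"fn": "jog_arm", "kwargs": {"series": "-0.1296 0.181 0 0 0 -0.001 0.1;-0.1296 0.181 0 0 0 -0.001 0.1;-0.1296 0.181 0.03 0 0 -0.001 0.1;-0.1296 0.181 0.052 0 0 -0.001 0.1;-0.1296 0.181 0.052 0 0 -0.001 0.1;-0.1296 0.181 0.052 0 0 -0.001 0.1;-0.1296 0.181 0.052 0 0 -0.001 0.1;-0.1296 0.181 0.052 0 0 -0.001 0.1"}}

```text
time_s: 33.8
eef_pos: [466.7, 204.0, 59.4]
ee_rot: [-0.0, 1.0, -0.008, 0.0]
force: [0.3, 0.4, -0.6]
grip_width: 0.672
grip_force: 27.3
```

```bash
python3 -c "
from h import *
plan((466.8,203.65,50,-.0165),(466.8,203.65,46.8,-.0165))"
```

```text
at [466.7 204.   59.4] yaw -0.016
0.0002 0.0009 0.0236 -0.0000 -0.0002 0.0006
0.0002 0.0009 0.0316 -0.0000 -0.0002 0.0006
```

Emit:
{"fn": "jog_arm", "kwargs": {"series": "0 0.001 0.012 0 0 0 0.1;0 0.001 0.018 0 0 0 0.1;0 0.001 0.024 0 0 0 0.1;0 0.001 0.024 0 0 0 0.1;0 0.001 0.024 0 0 0 0.1"}}

```text
time_s: 34.42
eef_pos: [466.7, 203.5, 49.8]
ee_rot: [-0.0, 1.0, -0.008, 0.0]
force: [-0.3, -0.5, -0.1]
grip_width: 0.669
grip_force: 27.3
```

Emit:
{"fn": "jog_arm", "kwargs": {"series": "0 0 0.003 0 0 0 0.1;0 0 0.006 0 0 0 0.1;0 0 0.008 0 0 0 0.1;0 0 0.008 0 0 0 0.1;0 0 0.008 0 0 0 0.1"}}

```text
time_s: 35.05
eef_pos: [466.6, 203.5, 46.7]
ee_rot: [0.0, 1.0, -0.008, 0.0]
force: [-2.1, -1.5, 4.0]
grip_width: 0.669
grip_force: 27.8
```

Emit:
{"fn": "jog_arm", "kwargs": {"series": "0 0 0 0 0 0 0.4;0 0 0 0 0 0 0.7;0 0 0 0 0 0 1;0 0 0 0 0 0 1;0 0 -0.1 0 0 0 1;0 0 -0.3 0 0 0 1;0 0 -0.43 0 0 0 1;0 0 -0.43 0 0 0 1;0 0 -0.43 0 0 0 1;0 0 -0.43 0 0 0 1"}}

```text
time_s: 36.3
eef_pos: [466.0, 203.3, 216.8]
ee_rot: [0.0, 1.0, -0.008, -0.002]
force: [0.0, -0.2, 0.1]
grip_width: 1.0
grip_force: 0.0
```

```bash
python3 s5.py w9.png bite_record upper_cast splint; python3 - <<'E'
from h import *
c=capture('side');i=c['img'][250:390,170:330];a=cv2.resize(i,None,fx=4,fy=4,interpolation=cv2.INTER_CUBIC)[:,:,::-1]
w=cv2.imread('pics/w9.png')[100:240,230:340];b=cv2.resize(w,(220*2,560),interpolation=cv2.INTER_CUBIC)
cv2.imwrite('pics/c9.png',cv2.resize(np.hstack([a,b]),(800,415)))
E
```

```text
[466.07821611 203.35734107 216.88106456]
bite_record [ 5.21591e+02  2.02875e+02 -1.50000e-02  1.90500e+01  1.69000e-01] board xy 0.3 0.2 ang 0.003
upper_cast [ 5.87432e+02  2.02334e+02 -1.10000e-02  1.94020e+01  7.30000e-02] board xy 66.1 0.8 ang 0.006
splint [4.56894e+02 2.04264e+02 3.13600e+00 1.89650e+01 1.48000e-01] board xy -64.4 0.4 ang 3.153
```

View pics/c9.png

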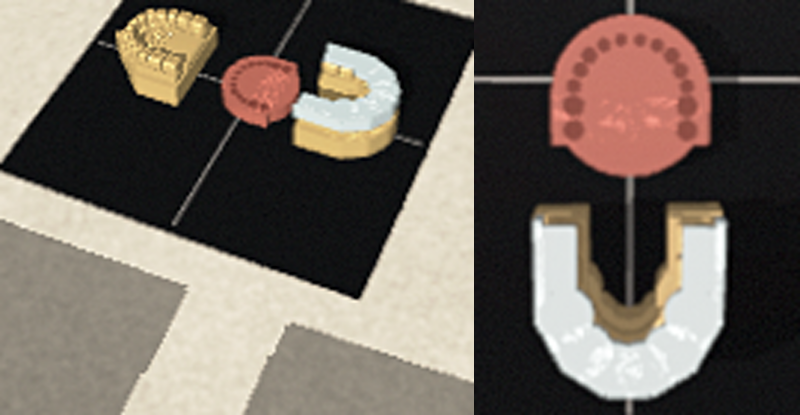

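```bash
python3 -c "
from h import *
plan((491.8,-103.6,120,.727),(491.8,-103.6,23.5,.727))"
```

```text
at [466.5 203.4 217.9] yaw -0.016
0.0758 0.7664 0.2447 -0.0001 0.0008 -0.4729
0.0761 0.7664 0.4860 -0.0001 0.0008 -0.4729
```

Emit:
{"fn": "jog_arm", "kwargs": {"series": "0.076 0.766 0.1 0 0 -0.473 0.2;0.076 0.766 0.1 0 0 -0.473 0.2;0.076 0.766 0.245 0 0 -0.473 0.2;0.076 0.766 0.245 0 0 -0.473 0.2;0.076 0.766 0.245 0 0 -0.473 0.2;0.076 0.766 0.245 0 0 -0.473 0.2;0.076 0.766 0.245 0 0 -0.473 0.2;0.076 0.766 0.245 0 0 -0.473 0.2;0.076 0.766 0.245 0 0 -0.473 0.2;0.076 0.766 0.245 0 0 -0.473 0.2;0.076 0.766 0.38 0 0 -0.473 0.2;0.076 0.766 0.44 0 0 -0.473 0.2;0.076 0.766 0.44 0 0 -0.473 0.2;0.076 0.766 0.44 0 0 -0.473 0.2;0.076 0.766 0.44 0 0 -0.473 0.2"}}

```text
time_s: 38.42
eef_pos: [492.8, -103.5, 43.7]
ee_rot: [0.001, 0.935, 0.356, 0.001]
force: [-0.9, -1.2, 0.3]
grip_width: 0.599
grip_force: 0.0
```

```bash
python3 -c "
from h import *
plan((491.8,-103.6,23.5,.727))"
```

```text
at [ 492.8 -103.5   43.7] yaw 0.727
-0.0021 -0.0017 0.0506 0.0014 -0.0006 0.0003
```

Emit:
{"fn": "jog_arm", "kwargs": {"series": "-0.002 -0.0015 0.03 0 0 0 0.2;-0.002 -0.0015 0.0505 0 0 0 0.2;-0.002 -0.0015 0.0505 0 0 0 0.2;-0.002 -0.0015 0.0505 0 0 0 -0.2;-0.002 -0.0015 0.0505 0 0 0 -0.5;-0.002 -0.0015 0.0505 0 0 0 -0.9;-0.002 -0.0015 0.0505 0 0 0 -0.9;-0.002 -0.0015 0.0505 0 0 0 -0.9;-0.002 -0.0015 0.0505 0 0 0 -0.9;-0.002 -0.0015 0.0505 0 0 0 -0.9", "grip_force": 30}}

```text
time_s: 39.67
eef_pos: [491.4, -103.5, 22.6]
ee_rot: [0.0, 0.935, 0.356, 0.0]
force: [-0.6, -0.5, 5.5]
grip_width: 0.174
grip_force: 31.2
```

```bash
python3 -c "
from h import *
print(sense()['grip_width'])
plan((455.2,281.7,140,-.0177))"
```

```text
0.17435661804674393
at [ 491.4 -103.5   22.6] yaw 0.727
0.5728 -0.7794 -0.2938 0.0003 -0.0003 0.4743
```

Emit:
{"fn": "jog_arm", "kwargs": {"series": "0 0 -0.1 0 0 0 -0.9;0 0 -0.25 0 0 0 -0.9;0.573 -0.779 -0.294 0 0 0.474 -0.9;0.573 -0.779 -0.294 0 0 0.474 -0.9;0.573 -0.779 -0.294 0 0 0.474 -0.9;0.573 -0.779 -0.294 0 0 0.474 -0.9;0.573 -0.779 -0.294 0 0 0.474 -0.9;0.573 -0.779 -0.294 0 0 0.474 -0.9;0.573 -0.779 -0.294 0 0 0.474 -0.9;0.573 -0.779 -0.294 0 0 0.474 -0.9;0.573 -0.779 -0.294 0 0 0.474 -0.9;0.573 -0.779 -0.294 0 0 0.474 -0.9;0.573 -0.779 -0.294 0 0 0.474 -0.9;0.573 -0.779 -0.294 0 0 0.474 -0.9;0.573 -0.779 -0.294 0 0 0.474 -0.9"}}

```text
time_s: 41.55
eef_pos: [455.3, 281.5, 139.9]
ee_rot: [-0.0, 1.0, -0.009, 0.0]
force: [-0.4, -0.4, 0.1]
grip_width: 0.17
grip_force: 30.6
```

```bash
python3 -c "
from h import *
print(sense()['grip_width'])
plan((455.2,281.7,40,-.0177),(455.2,281.7,23.9,-.0177))"
```

```text
0.17040326858739027
at [455.3 281.5 139.9] yaw -0.018
-0.0003 -0.0004 0.2498 -0.0000 -0.0000 0.0000
-0.0003 -0.0004 0.2901 -0.0000 -0.0000 0.0000
```

Emit:
{"fn": "jog_arm", "kwargs": {"series": "0 0 0.15 0 0 0 -0.9;0 0 0.24 0 0 0 -0.9;0 0 0.27 0 0 0 -0.9;0 0 0.285 0 0 0 -0.9;0 0 0.29 0 0 0 -0.9;0 0 0.29 0 0 0 -0.9;0 0 0.29 0 0 0 -0.9"}}

```text
time_s: 42.42
eef_pos: [455.6, 281.9, 24.6]
ee_rot: [-0.0, 1.0, -0.009, 0.001]
force: [-1.0, 0.3, -0.7]
grip_width: 0.174
grip_force: 30.6
```

Emit:
{"fn": "jog_arm", "kwargs": {"series": "0 0 0.0015 0 0 0 -0.9;0 0 0.0015 0 0 0 -0.9;0 0 0.0015 0 0 0 -0.9;0 0 0.0015 0 0 0 -0.4;0 0 0.0015 0 0 0 -0.1;0 0 0.0015 0 0 0 -0.1;0 0 0.0015 0 0 0 -0.1;0 0 -0.1 0 0 0 -0.1;0 0 -0.3 0 0 0 -0.1;0 0.1 -0.48 0 0 0 0.5;0 0.1 -0.48 0 0 0 1;0 0.1 -0.48 0 0 0 1;0 0.1 -0.48 0 0 0 1;0 0.1 -0.48 0 0 0 1"}}

```text
time_s: 44.18
eef_pos: [454.1, 241.9, 214.6]
ee_rot: [0.0, 1.0, -0.008, -0.001]
force: [-0.9, -0.1, 0.7]
grip_width: 1.001
grip_force: 0.0
```

```bash
python3 s5.py w10.png bite_record upper_cast splint scale_bar
```

```text
[454.1579265  241.92871855 214.74070951]
bite_record [ 5.21456e+02  2.03019e+02 -8.00000e-03  1.69030e+01  1.68000e-01] board xy 0.2 0.3 ang 0.01
upper_cast [ 5.87398e+02  2.02482e+02 -1.20000e-02  9.35000e+00  6.10000e-02] board xy 66.1 1.0 ang 0.005
splint [4.56840e+02 2.04287e+02 3.12600e+00 1.70120e+01 1.55000e-01] board xy -64.5 0.4 ang 3.144
scale_bar [ 4.55743e+02  2.82658e+02 -1.80000e-02  1.46630e+01  3.20000e-02] board xy -67.0 78.8 ang -0.001
```

View pics/w10.png

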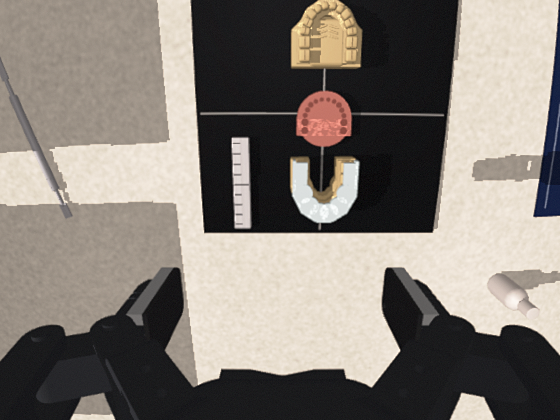

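```bash
python3 -c "
from rig import *
print(finish_job())"
```

```text
the job is handed in; nothing more can be done
None
```

I set the case out as asked and handed it in, with every piece within about 1 mm of where I aimed; one gap looks tight: the bite record's rear bulges about 10 mm past its straight edge, so only about 1 cm of clear board shows between it and the lower cast (about 2 cm from the straight edge, which I measured from).

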